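Set the depth stop of a cigar-mould press and lock its clamp

ROBOT

A 6-joint arm with a two-finger parallel gripper is mounted at the origin on the work surface. World frame = base frame: x ahead of the robot, y to its left, z up, the work surface at z = 0. Lengths are in m, angles in rad, forces in N, time in s.
With the tool pointing down it reaches from about 0.3 to 0.825 m from the base axis. Payload 5.4 kg.
Tool frame: the origin (TCP) lies midway between the tips of the shut fingers; the grasp point (between the pads) lies 19 mm behind it; z points along the fingers, x is the direction in which the jaws open and shut, and the axes are right-handed (so a half turn about z gives the same grasp; the last joint's range is limited). The gripper opens to 92 mm and grips with 3 to 60 N. Pads are 20 mm wide; open, the fingers measure 128 mm over their backs; the gripper's body (75 mm by 189 mm) begins 69 mm behind the grasp point.
Start: joints at [-1.477, 0.158, 1.597, -0, 1.386, -0.21], TCP at [0.172, -0.549, 0.215] pointing down, gripper open.
Joint ranges: [-2.91, 2.91], [-0.94, 2.29], [0.18, 2.7], [-1.29, 4.43], [0.17, 2.64], [-3, 3]. Speed limits (rad/s): [2.57, 2.57, 3.14, 3.14, 3.14, 3.14].

INTERFACE

Orientations are given as a rotation vector (axis times angle).
In Python, from rig import ctrl gives the robot as it stands. Calls block until the motion is done:
- ctrl.move_pose(position, orientation): joint-space move of the TCP to a pose.
- ctrl.move_straight(position, ori=None, v=0.15, force_limit=None): straight line of the TCP; ori=None keeps the orientation; v is the mean speed in m/s. With force_limit (N) it stops when the force on the tool has changed by that much, and returns True; else False.
- ctrl.move_j(angles): joint-space move.
- ctrl.set_gripper(opening): opening from 0.0 (shut) to 1.0 (fully open); the grip force is fixed at half the most; returns when the fingers have stopped.
- ctrl.wait(seconds).
- ctrl.inverse_kinematics(position, orientation): joint angles nearest the present ones, or None.
- ctrl.state(): the state.
- ctrl.read_camera(name): name is "scene" or "top" or "wrist"; returns a dict with "image" (480x640x3 uint8, blue, green, red), "fx", "fy", "cx", "cy" (pixels), "k1" (the pictures are not rectified: a ray, as slopes to the right and down, at radius r is drawn at 1 + k1 r^2 times it, then the intrinsics apply), "xyz" and "orientation" of the camera in the world. Camera axes: x right, y up, looking along -z (the intrinsics and any distortion apply to the point x, -y, -z); pixel columns grow to the right and rows downward; lengths in m; the calibration is good to about 2 mm. A picture is of the moment at which its call begins. There is no depth.
A pose or a line that the arm cannot do raises ctrl.PlanningError and nothing moves.
- ctrl.sign_off(): hands the job in, once; it reports no verdict.
The state is a dict: "time_s": time; "q": joint angles; "joint_velocities": joint speeds; "joint_torque": joint torques, N m; "ee_pos": TCP position; "eef_rot": TCP orientation; "contact_force": force on the tool from outside, world axes, zero at the start; "ft_torque": the same for the moment, N m; "finger_gap": opening from 0.0 (shut) to 1.0 (fully open).
Only numpy, scipy, OpenCV 4.12 (cv2) and the standard library are available. Lean on these libraries where they do the work, as an engineer would, in place of code of your own. Each camera call takes 0.05 s, during which the arm holds its last target. There are 200 camera calls.

TASK

Lower the depth-stop rod of the small green press until its rubber foot rests on the mould's brass pad with a light, definite pressure of about 8 N that stays on when you let go, and never press the mould with more than 15 N. Then swing the red-handled clamp lever round to its end to lock the rod there, without lifting or shifting it, and leave everything else on the bench where it is.

Things in the scene. Friction and masses are not known exactly. Their poses are not given: they have to be found in the camera images.
- press: Fixed press frame: dark wooden bed 270 (x) x 320 (y) x 20 mm, two steel columns at y = +-135 mm, and a green cross-beam 56 x 320 mm whose top is 160 mm above the table. Origin: centre of the bed's underside, on the table; z up, the beam runs along its y. The rod's vertical axis passes through this origin.
- mould: Wooden cigar mould, held in the press under the rod; it cannot be moved. This is the lower half, 120 x 215 x 30 mm, origin at the centre of its underside, on the bed. The upper half floats above it on hidden springs and carries a 50 x 50 mm brass pad right under the foot. The pad's height is not measured and differs each time: its top is 75 to 93 mm above the table when unloaded. Pressed, it yields by about 1 mm for 3 N (8 mm at most).
- stop_rod (a joint): Slide of the depth-stop rod in m: 0 = fully raised, grows as the rod goes down, range 0 to 0.055. Dry friction (about 12 N; 8 to 9 N of push keeps it sliding down, its weight of 3 N helping) holds the rod wherever it is left, also against the mould's springs up to about 14 N. Push down on the knob or grip it.
- knob_top (a point): Centre of the flat top face of the black knob on the rod: knob 34 mm in diameter (flat part 28 mm), 28 mm tall, on a 14 mm steel rod. Moves with the rod; 148 mm above the underside of the foot.
- stop_foot: Black rubber foot at the rod's lower end, 26 mm in diameter, 12 mm tall. Origin: centre of its underside, 120 mm above the table when the rod is fully raised.
- clamp_lever (a joint): Clamp lever's angle in rad: 0 = loose, 1.35 = end stop, locked (count it locked from 1.1 on). Grows counter-clockwise seen from above. An eccentric on the lever squeezes the rod from about 0.8 rad on and it turns harder there (some 0.1 N m before, below 0.7 N m after); the lever stays where it is left.
- lever_post (a point): Red upright round handle at the lever's end: 17 mm in diameter, 56 mm tall, its foot 166 mm and its top 222 mm above the table. This point lies on its axis, 12 mm below its top. It circles the pivot at a radius of 105 mm. From the press origin the lever points to 110 degrees from the press x axis towards y at 0, to about 187 degrees at 1.35.
- lever_pivot (a point): Point on the lever's vertical hinge axis, 162 mm above the table, 24 mm from the rod axis along the press y.
- ring_gauge: Bystander: loose brass ring, 40 mm across, 12 mm tall, on the press bed. Origin: centre of underside.
- spare_peg: Bystander: loose upright wooden peg, 18 mm across, 35 mm tall, on the press bed. Origin: centre of underside.
- plate: Bystander: white plate, 170 mm across, on the table. Origin: centre of underside.
- jar: Bystander: amber jar, 60 mm across, 75 mm tall. Origin: centre of underside.
- spare_mould: Bystander: grooved wooden mould half 120 x 215 x 26 mm on the table. Origin: centre of underside.
- spatula: Bystander: spatula with a wooden handle lying on the table. Origin: centre of its underside.
- mug: Bystander: blue mug, 76 mm across, 85 mm tall. Origin: centre of underside.

How it is judged:
By the outcome, as a careful person would: the job done as asked, in the order asked, and still so for the second after the job is handed in, with the robot touching nothing.
It also fails if it takes over 58 s, if anything falls off the work surface, if the arm or the gripper's body presses on something with over 40 N, if the wrist force passes 120 N, or if a joint passes its speed limit or range.

## Working session

There is one attempt and no reset: what is moved stays moved. The work goes in short steps, each a Python script; the robot and the scene stay as the last script left them, time stands still between calls to the robot, and variables do not carry over. Pictures are saved under pics/ and viewed, about 8 in all and at most 12, crops included, and the job is handed in when it is done.

```bash
mkdir -p pics; ls
python3 - <<'E'
from rig import ctrl
import cv2
s=ctrl.state();print(s['time_s'],s['ee_pos'],s['eef_rot'],s['contact_force'],s['finger_gap'])
for n in ['scene','top']:
    c=ctrl.read_camera(n);cv2.imwrite(f'pics/{n}1.png',c['image']);print(n,{k:v for k,v in c.items() if k!='image'})
E
```

```text
pics
0.0 [ 0.17191515 -0.54804673  0.21361303] [-2.53082764e+00  1.85892206e+00  1.98587977e-03] [ 0.81349408  0.36526904 -0.63666036] 1.0011298074799215
scene {'fx': 571.1832545897685, 'fy': 571.1832545897685, 'cx': 326.45713800587447, 'cy': 236.68470331218214, 'k1': -0.12765672009155707, 'xyz': array([1.25423142, 1.08207371, 1.27232031]), 'orientation': array([0.35069899, 1.09116875, 2.28087688])}
top {'fx': 603.1094527672334, 'fy': 603.1094527672334, 'cx': 312.6042535178976, 'cy': 235.07923797130482, 'k1': 0.060274175235500285, 'xyz': array([0.16322736, 0.00482621, 1.63747346]), 'orientation': array([ 0.16602265, -0.16129069, -1.53616335])}
```

View pics/scene1.png

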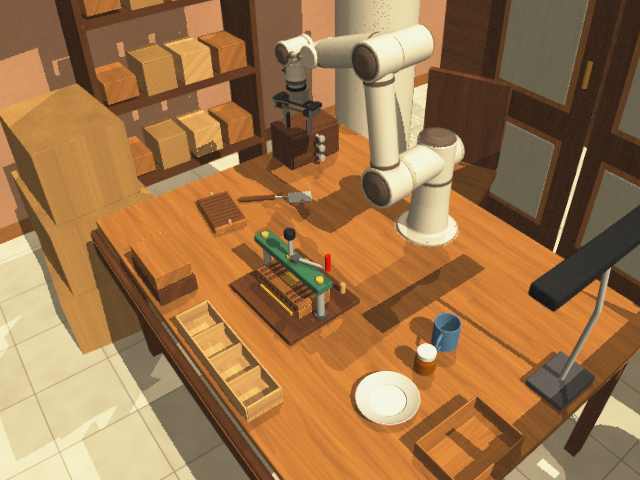

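View pics/top1.png

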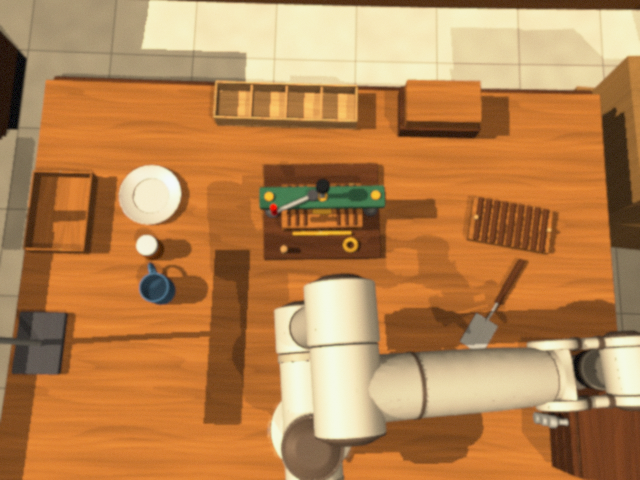

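The scene view shows the black knob near (290,234), the red post near (328,262) and the ring and peg on the bed. In the top view the knob is near (322,186), the red post near (273,210) and the beam runs across row 197, so press y ≈ world +y. Next I triangulate these.

```bash
cat > h.py <<'E'
import numpy as np, cv2
from scipy.spatial.transform import Rotation as R
def ray(c,u,v):
    K=np.array([[c['fx'],0,c['cx']],[0,c['fy'],c['cy']],[0,0,1]])
    p=cv2.undistortPoints(np.array([[[u,v]]],float),K,np.array([c['k1'],0,0,0,0]))[0,0]
    d=R.from_rotvec(c['orientation']).apply([p[0],-p[1],-1]); return np.array(c['xyz']),d/np.linalg.norm(d)
def plane(c,u,v,z):
    o,d=ray(c,u,v); return o+d*(z-o[2])/d[2]
def tri(r1,r2):
    (a,d),(b,e)=r1,r2
    t=np.linalg.lstsq(np.c_[d,-e],b-a,rcond=None)[0]
    p,q=a+t[0]*d,b+t[1]*e; return (p+q)/2,np.linalg.norm(p-q)
def blobs(m,box=None,amin=8):
    if box: k=np.zeros_like(m); x0,y0,x1,y1=box; k[y0:y1,x0:x1]=1; m=m*k
    n,l,s,ce=cv2.connectedComponentsWithStats(m.astype(np.uint8))
    return [(s[i].tolist(),ce[i].round(1).tolist()) for i in range(1,n) if s[i][4]>=amin],l
E
python3 - <<'E'
from rig import ctrl
from h import *
C={n:ctrl.read_camera(n) for n in ['scene','top']}
B={'scene':(240,210,350,320),'top':(245,165,400,230)}
out={}
for n,c in C.items():
    im=c['image'].astype(int);b,g,r=im[...,0],im[...,1],im[...,2]
    for k,m in {'red':(r>130)&(g<50)&(b<50),'black':(im.max(2)<45),'green':(g>r+20)&(g>b+5)}.items():
        bl,l=blobs(m,B[n]); print(n,k,bl)
        if k=='green' and n=='top':
            i=1+np.argmax([np.sum(l==j) for j in range(1,l.max()+1)])
            mm=(l==i).astype(np.uint8); cn=max(cv2.findContours(mm,0,2)[0],key=cv2.contourArea)
            box=cv2.boxPoints(cv2.minAreaRect(cn)); P=np.array([plane(c,*q,.16) for q in box]); print(P.round(4), [np.linalg.norm(P[j]-P[j-1]).round(4) for j in range(4)],P.mean(0))
    w=cv2.resize(c['image'][B[n][1]:B[n][3],B[n][0]:B[n][2]],None,fx=5,fy=5,interpolation=2); cv2.imwrite(f'pics/z{n}.png',w)
a=np.hstack([cv2.resize(cv2.imread('pics/zscene.png'),(400,400)),cv2.resize(cv2.imread('pics/ztop.png')[:, :350],(400,371)).copy() if 0 else cv2.resize(cv2.imread('pics/ztop.png')[:325,:325],(400,400))])
cv2.imwrite('pics/z.png',a)
E
```

```text
scene red [([325, 255, 6, 17, 72], [327.5, 262.6])]
scene black [([284, 231, 11, 9, 54], [288.3, 235.9])]
scene green [([255, 229, 78, 66, 1222], [293.6, 262.6]), ([293, 250, 5, 4, 10], [294.6, 251.9])]
top red [([270, 205, 7, 9, 34], [273.0, 208.3])]
top black [([317, 180, 12, 13, 127], [322.4, 186.1])]
top green [([260, 187, 56, 22, 647], [283.4, 194.9]), ([294, 186, 91, 23, 1271], [347.8, 198.0])]
[[ 0.6013  0.0655  0.16  ]
 [ 0.6111 -0.1636  0.16  ]
 [ 0.5548 -0.1647  0.16  ]
 [ 0.5451  0.0628  0.16  ]] [np.float64(0.0563), np.float64(0.2294), np.float64(0.0563), np.float64(0.2277)] [ 0.57807926 -0.05000849  0.16      ]
```

View pics/z.png

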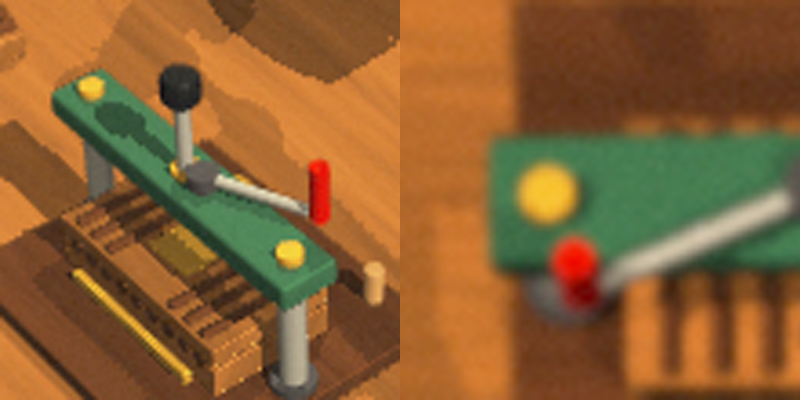

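The crops show the yellow beam bolts clearly (usable for yaw), the knob, and the lever running to the red post.

Run:
```python
from rig import ctrl
from h import *
C={n:ctrl.read_camera(n) for n in ['scene','top']}
B={'scene':(240,210,350,320),'top':(245,165,400,210)}
bolts={}
for n,c in C.items():
    im=c['image'].astype(int);b,g,r=im[...,0],im[...,1],im[...,2]
    bl,l=blobs((r>150)&(g>120)&(b<95),B[n],5); print(n,bl)
    bolts[n]=[x[1] for x in bl if 12<x[0][4]<=150]
t=sorted([plane(C['top'],*p,.164) for p in bolts['top']],key=lambda p:p[1]); t=[t[0],t[-1]]
print('bolts top',t,np.linalg.norm(t[1]-t[0])); d=t[1]-t[0]; print('mid',(t[0]+t[1])/2,'yaw',np.degrees(np.arctan2(-d[0],d[1])))
for p in bolts['scene']: print('scene bolt',plane(C['scene'],*p,.164))
kt,ks=(322.4,186.1),(289.5,234.6)
print('knob',tri(ray(C['top'],*kt),ray(C['scene'],*ks)),plane(C['top'],*kt,.262),plane(C['scene'],*ks,.254))
pt,ps=(273,207.3),(327.6,262.6)
print('post',tri(ray(C['top'],*pt),ray(C['scene'],*ps)),plane(C['top'],*pt,.218),plane(C['scene'],*ps,.194))
```

```text
scene [([240, 210, 35, 49, 769], [254.0, 226.3]), ([287, 217, 63, 64, 1495], [329.4, 243.6]), ([261, 231, 8, 7, 40], [264.8, 233.7]), ([280, 236, 8, 8, 22], [283.5, 239.0]), ([292, 237, 9, 12, 67], [295.9, 243.0]), ([287, 255, 2, 3, 5], [287.4, 256.2]), ([272, 257, 2, 3, 5], [272.4, 258.2]), ([240, 259, 13, 18, 127], [243.9, 268.1]), ([305, 258, 4, 3, 6], [306.2, 258.8]), ([287, 272, 12, 9, 36], [292.6, 276.2]), ([316, 276, 8, 8, 51], [319.5, 279.2]), ([340, 282, 6, 12, 44], [342.8, 287.1]), ([260, 284, 33, 31, 93], [276.6, 298.9]), ([324, 293, 2, 5, 5], [324.2, 295.0]), ([240, 301, 18, 19, 173], [245.6, 313.2]), ([306, 300, 4, 3, 6], [307.8, 301.2]), ([307, 304, 4, 4, 5], [308.6, 305.6]), ([299, 307, 7, 5, 9], [302.1, 309.4]), ([338, 318, 5, 2, 6], [340.0, 318.8])]
top [([245, 165, 14, 4, 37], [250.9, 166.6]), ([385, 165, 15, 8, 94], [391.8, 168.0]), ([385, 177, 15, 22, 291], [392.4, 187.1]), ([371, 190, 10, 10, 77], [375.2, 194.5]), ([264, 192, 10, 9, 74], [268.4, 196.0]), ([320, 197, 6, 5, 20], [322.6, 198.8]), ([252, 204, 7, 6, 32], [255.2, 206.4])]
bolts top [array([ 0.65682163,
[... 155 characters left out ...]
353
scene bolt [ 0.58399625 -0.14285364  0.164     ]
scene bolt [ 0.55255468 -0.08528855  0.164     ]
scene bolt [ 0.53348055 -0.04602807  0.164     ]
scene bolt [ 0.71752566 -0.04546564  0.164     ]
scene bolt [0.62519013 0.06951719 0.164     ]
scene bolt [0.57222156 0.12639178 0.164     ]
scene bolt [0.54021229 0.19177861 0.164     ]
scene bolt [0.71108385 0.11733615 0.164     ]
knob (array([ 0.5793247 , -0.0064544 ,  0.24489701]), np.float64(0.0009413425079092969)) [ 0.57458045 -0.00662186  0.262     ] [0.58503571 0.00360545 0.254     ]
post (array([0.5350762 , 0.11393744, 0.1978552 ]), np.float64(0.002430264269628503)) [0.53077427 0.11160392 0.218     ] [0.53173061 0.11144469 0.194     ]
```

Run:
```python
from rig import ctrl
from h import *
c=ctrl.read_camera('top')
a,b=plane(c,375.2,194.5,.163),plane(c,268.4,196,.163); d=b-a
print(a,b,np.linalg.norm(d),(a+b)/2,np.degrees(np.arctan2(-d[0],d[1])))
for z in (.245,.25,.255,.262): print(z,plane(c,322.4,186.1,z))
```

```text
[ 0.58580618 -0.14168825  0.163     ] [0.57419369 0.12861278 0.163     ] 0.27055035128488647 [ 0.57999993 -0.00653773  0.163     ] 2.4599905971384386
0.245 [ 0.57966452 -0.00676335  0.245     ]
0.25 [ 0.5781692  -0.00672174  0.25      ]
0.255 [ 0.57667389 -0.00668012  0.255     ]
0.262 [ 0.57458045 -0.00662186  0.262     ]
```

```bash
cat >> h.py <<'E'
AX=np.array([.5785,-.007]); YAW=np.radians(2.46)
PIV=AX+.024*np.array([-np.sin(YAW),np.cos(YAW)])
def down(a): return (R.from_euler('z',a)*R.from_euler('x',np.pi)).as_rotvec()
def post(th): 
    p=np.radians(110)+YAW+th; return PIV+.105*np.array([np.cos(p),np.sin(p)]), p+np.pi/2
E
python3 - <<'E'
from rig import ctrl
from h import *
for off in (0,np.pi):
  for th in (0,.7,1.4):
    p,t=post(th); print(off,th,p,np.round(ctrl.inverse_kinematics([*p,.18],down(t+off)),2) if ctrl.inverse_kinematics([*p,.18],down(t+off)) is not None else None)
  print(ctrl.inverse_kinematics([*AX,.3],down(np.pi/2+YAW+off)))
E
```

```text
0 0 [0.53735585 0.11401326] [-0.01  0.12  1.71  0.    1.31  2.74]
0 0.7 [0.48427707 0.06535247] [-0.11 -0.04  1.87 -0.    1.31  1.94]
0 1.4 [ 0.47502832 -0.00605965] [-0.27 -0.08  1.91 -0.    1.31  1.08]
[-0.22085763  0.12477618  1.46704647  0.          1.54977    -1.83458905]
3.141592653589793 0 [0.53735585 0.11401326] [-0.01  0.12  1.71 -0.    1.31 -0.4 ]
3.141592653589793 0.7 [0.48427707 0.06535247] [-0.11 -0.04  1.87 -0.    1.31 -1.21]
3.141592653589793 1.4 [ 0.47502832 -0.00605965] [-0.27 -0.08  1.91  0.    1.31 -2.06]
[-2.20857627e-01  1.24776178e-01  1.46704647e+00 -4.44089210e-16
  1.54977000e+00  1.30700360e+00]
```

Run:
```python
from rig import ctrl
from h import *
o=down(post(0)[1]+np.pi)
T=lambda:ctrl.state()['time_s']
ctrl.move_pose([*AX,.34],o); print(T()); ctrl.set_gripper(0.0); print(T())
cv2.imwrite('pics/w1.png',ctrl.read_camera('wrist')['image'])
s=ctrl.state(); print(s['ee_pos'],s['contact_force'],s['finger_gap'])
ctrl.move_straight([*AX,.285],v=.08)
s=ctrl.state(); print(s['time_s'],s['ee_pos'],s['contact_force'])
hit=ctrl.move_straight([*AX,.23],v=.02,force_limit=3)
s=ctrl.state(); print(hit,s['time_s'],s['ee_pos'],s['contact_force'])
cv2.imwrite('pics/s2.png',cv2.resize(ctrl.read_camera('scene')['image'][180:320,230:370],None,fx=4,fy=4))
```

```text
2.7917
4.1417
[ 0.57850544 -0.00699458  0.33998576] [-0.06080964 -0.11990527  0.19018444] 0.006605274449850276
5.025 [ 0.57879192 -0.00707199  0.28554263] [-0.09360882 -0.18033225 -0.03393157]
True 6.4 [ 0.57845562 -0.00699206  0.2606995 ] [0.18666552 0.13068709 2.12590349]
```

View pics/s2.png

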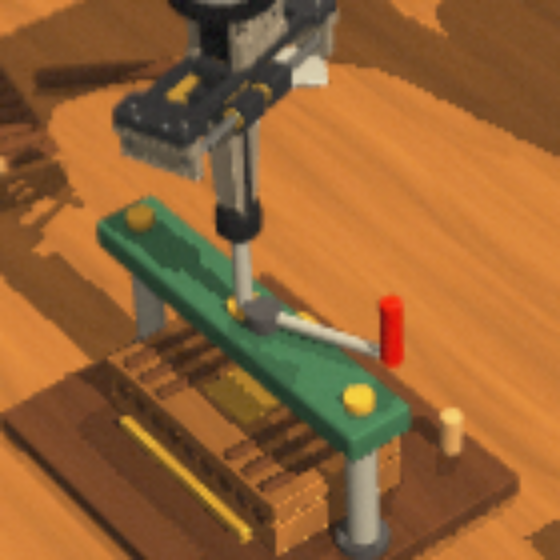

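The fingertips sit centred on the knob, with its top at about 0.2605. Now I slide it down and log force against height.

Run:
```python
from rig import ctrl
from h import *
import json
ctrl.move_straight([*AX,.2445],v=.02)
log=[];base=None
z=.2445
while z>.219:
    z-=.0006
    ctrl.move_straight([*AX,z],v=.01)
    f=[];zz=[]
    for _ in range(3):
        s=ctrl.state(); f.append(s['contact_force'][2]); zz.append(s['ee_pos'][2]); ctrl.wait(.01)
    log.append((z,np.mean(zz),np.mean(f)))
    print(round(s['time_s'],2),'%.4f %.5f %.2f'%log[-1])
    if len(log)>=4:
        base=np.median([l[2] for l in log[:4]])
        if log[-1][2]>base+4.5: break
json.dump(log,open('log.json','w'))
```

```text
7.65 0.2439 0.24537 8.04
7.92 0.2433 0.24481 8.15
8.2 0.2427 0.24421 8.34
8.47 0.2421 0.24363 8.26
8.75 0.2415 0.24303 8.20
9.03 0.2409 0.24242 8.16
9.3 0.2403 0.24181 8.00
9.57 0.2397 0.24123 8.00
9.85 0.2391 0.24060 8.19
10.12 0.2385 0.24002 8.68
10.4 0.2379 0.23941 8.19
10.68 0.2373 0.23881 7.91
10.95 0.2367 0.23819 8.54
11.22 0.2361 0.23761 7.64
11.5 0.2355 0.23700 8.16
11.78 0.2349 0.23640 7.87
12.05 0.2343 0.23579 7.94
12.32 0.2337 0.23518 8.67
12.6 0.2331 0.23458 8.80
12.88 0.2325 0.23398 8.26
13.15 0.2319 0.23338 8.07
13.43 0.2313 0.23280 8.10
13.7 0.2307 0.23219 8.48
13.97 0.2301 0.23157 8.52
14.25 0.2295 0.23097 8.12
14.53 0.2289 0.23038 8.50
14.8 0.2283 0.22978 8.18
15.07 0.2277 0.22917 8.30
15.35 0.2271 0.22858 8.13
15.62 0.2265 0.22797 8.49
15.9 0.2259 0.22736 8.05
16.18 0.2253 0.22680 7.96
16.45 0.2247 0.22634 9.06
16.73 0.2241 0.22595 9.92
17.0 0.2235 0.22559 10.67
17.27 0.2229 0.22523 11.91
17.55 0.2223 0.22487 13.36
```

Contact is at z≈0.2266, with base force 8.2 N and a slope of 2.9 N/mm, which matches the spring. I continue to base + 8 N.

Run:
```python
from rig import ctrl
from h import *
z=.2223
while z>.2185:
    z-=.0004
    ctrl.move_straight([*AX,z],v=.01)
    f=[];zz=[]
    for _ in range(5):
        s=ctrl.state(); f.append(s['contact_force'][2]); zz.append(s['ee_pos'][2]); ctrl.wait(.01)
    print(round(s['time_s'],2),'%.4f %.5f %.2f'%(z,np.mean(zz),np.mean(f)))
    if np.mean(f)>15.9 or np.mean(zz)<.22395: break
ctrl.move_straight([*AX,.30],v=.1)
s=ctrl.state();print(s['time_s'],s['ee_pos'],s['contact_force'])
cv2.imwrite('pics/s3.png',cv2.resize(ctrl.read_camera('scene')['image'][180:320,230:370],None,fx=4,fy=4))
```

```text
17.84 0.2219 0.22468 14.04
18.13 0.2215 0.22446 14.66
18.43 0.2211 0.22422 15.38
18.72 0.2207 0.22397 16.08
19.6667 [ 0.57807174 -0.0069341   0.29893309] [0.67582611 0.433058   0.55122941]
```

Run:
```python
from rig import ctrl
from h import *
p,t=post(0); o=down(t+np.pi)
ctrl.set_gripper(.5)
ctrl.move_straight([*p,.295],ori=o,v=.15)
hit=ctrl.move_straight([*p,.184],v=.08,force_limit=4)
s=ctrl.state();print(hit,s['time_s'],s['ee_pos'],s['contact_force'],s['finger_gap'])
im=ctrl.read_camera('scene')['image'][180:320,230:370]; w=ctrl.read_camera('wrist')['image']
cv2.imwrite('pics/s4.png',np.hstack([cv2.resize(im,(400,400),interpolation=2),cv2.resize(w,(400,300))[:300] if 0 else cv2.copyMakeBorder(cv2.resize(w,(400,300)),0,100,0,0,0)]))
```

```text
False 23.05 [0.53776775 0.11399807 0.18463069] [ 0.70796302  0.5301184  -0.24324252] 0.49902771987229555
```

View pics/s4.png

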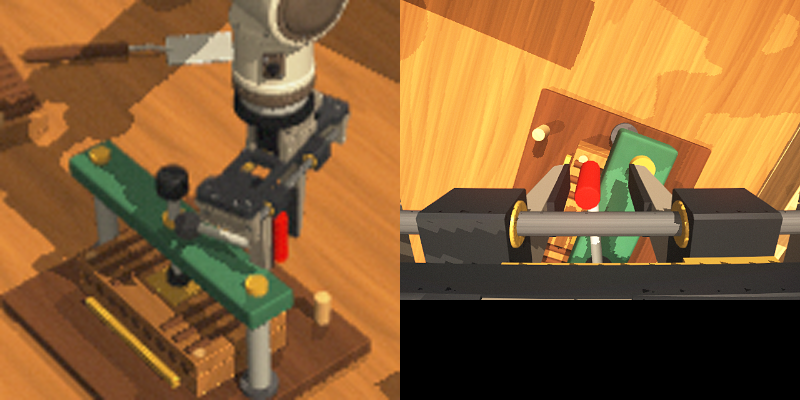

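The post is between the open fingers, and the foot sits on the brass pad. Next I sweep the lever.

Run:
```python
from rig import ctrl
from h import *
ctrl.set_gripper(.34)
f0=ctrl.state()['contact_force']
th=0
while th<1.62:
    th+=.06 if th<1.3 else .02
    p,t=post(th)
    ctrl.move_straight([*p,.184],ori=down(t+np.pi),v=.06)
    s=ctrl.state(); f=s['contact_force']; u=np.array([np.cos(t),np.sin(t)]); n=np.array([-u[1],u[0]])
    d=s['ee_pos'][:2]-PIV; a=np.arctan2(d[1],d[0])%(2*np.pi)-np.radians(110)-YAW
    ft=-f[:2]@u
    print('%.2f th %.2f tool %.3f Ft %.1f Fn %.1f Fz %.1f'%(s['time_s'],th,a,ft,f[:2]@n,f[2]))
    if ft>16: break
print(s['finger_gap'])
im=ctrl.read_camera('scene')['image'][180:320,230:370]; w=ctrl.read_camera('wrist')['image']
cv2.imwrite('pics/s5.png',np.hstack([cv2.resize(im,(400,400),interpolation=2),cv2.copyMakeBorder(cv2.resize(w,(400,300)),0,100,0,0,0)]))
```

```text
23.82 th 0.06 tool 0.060 Ft 0.3 Fn -0.3 Fz 0.6
24.08 th 0.12 tool 0.118 Ft 0.4 Fn -0.0 Fz 0.8
24.34 th 0.18 tool 0.178 Ft -0.1 Fn -0.1 Fz 0.3
24.60 th 0.24 tool 0.238 Ft 0.1 Fn -0.4 Fz 0.4
24.86 th 0.30 tool 0.298 Ft 1.1 Fn -0.3 Fz 0.4
25.12 th 0.36 tool 0.358 Ft 0.9 Fn -0.5 Fz 0.7
25.38 th 0.42 tool 0.418 Ft 0.2 Fn -0.0 Fz -0.2
25.63 th 0.48 tool 0.478 Ft -0.6 Fn -0.8 Fz 0.2
25.89 th 0.54 tool 0.539 Ft 0.1 Fn 0.7 Fz 0.3
26.15 th 0.60 tool 0.598 Ft -0.9 Fn 0.4 Fz 0.1
26.41 th 0.66 tool 0.659 Ft 0.1 Fn 0.1 Fz 0.0
26.67 th 0.72 tool 0.719 Ft -0.2 Fn 0.1 Fz -0.2
26.93 th 0.78 tool 0.779 Ft 0.1 Fn 0.2 Fz 0.1
27.18 th 0.84 tool 0.839 Ft 1.3 Fn 0.5 Fz -0.4
27.44 th 0.90 tool 0.899 Ft -0.2 Fn 1.3 Fz -0.4
27.70 th 0.96 tool 0.959 Ft -0.2 Fn -0.3 Fz -0.3
27.96 th 1.02 tool 1.019 Ft -0.2 Fn 0.8 Fz -0.1
28.22 th 1.08 tool 1.079 Ft -0.0 Fn 0.0 Fz -0.3
28.48 th 1.14 tool 1.139 Ft 0.8 Fn 0.8 Fz -0.2
28.73 th 1.20 tool 1.201 Ft -0.5 Fn 0.0 Fz -0.1
28.99 th 1.26 tool 1.260 Ft 1.8 Fn -0.6 Fz -0.1
29.25 th 1.32 tool 1.323 Ft 0.6 Fn -0.7 Fz 0.4
29.50 th 1.34 tool 1.341 Ft 1.3 Fn 1.0 Fz -0.3
29.75 th 1.36 tool 1.357 Ft 2.7 Fn 0.0 Fz 0.1
30.00 th 1.38 tool 1.383 Ft 0.2 Fn 0.1 Fz 0.6
30.25 th 1.40 tool 1.401 Ft 0.6 Fn 0.1 Fz 0.0
30.50 th 1.42 tool 1.417 Ft 0.8 Fn 0.5 Fz 0.4
30.75 th 1.44 tool 1.425 Ft 6.6 Fn 1.1 Fz 1.4
31.00 th 1.46 tool 1.426 Ft 13.3 Fn 2.1 Fz 1.8
31.25 th 1.48 tool 1.427 Ft 20.3 Fn 4.1 Fz 3.8
0.3414531417426907
```

View pics/s5.png

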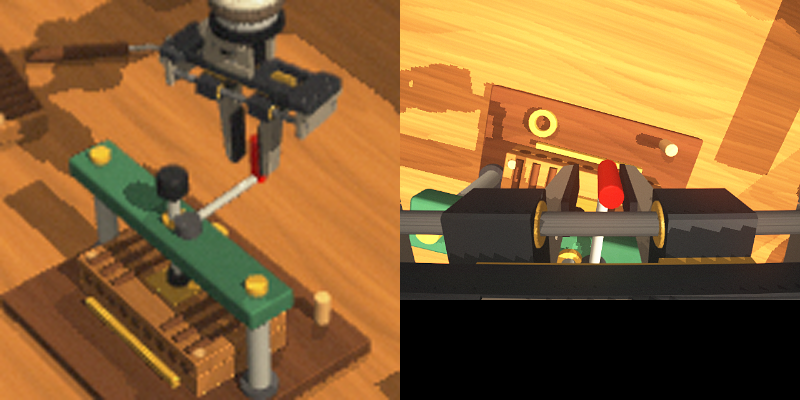

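The lever stopped hard at tool angle 1.426. Subtracting about 0.067 rad of jaw play puts it at its end stop. I back off, retreat, and compare the knob with its position before locking.

Run:
```python
from rig import ctrl
from h import *
p,t=post(1.36)
ctrl.move_straight([*p,.184],v=.05)
s=ctrl.state();print(s['ee_pos'],s['contact_force'])
ctrl.move_straight([*p,.30],v=.12)
ctrl.move_straight([.36,-.22,.34],v=.2)
ctrl.wait(.3)
S,Tp=ctrl.read_camera('scene'),ctrl.read_camera('top')
cv2.imwrite('pics/scene9.png',S['image'])
print(ctrl.state()['time_s'],ctrl.state()['contact_force'])
a=cv2.imread('pics/s3.png'); b=cv2.resize(S['image'][180:320,230:370],None,fx=4,fy=4)
for i in (a,b):
    m=(i.max(2)<45); bl,_=blobs(m,(150,150,400,450),150); print([x for x in bl if x[0][4]>300])
for n,c,bx in (('scene',S,(240,200,350,300)),('top',Tp,(245,165,400,270))):
    im=c['image'].astype(int); bl,_=blobs((im[...,2]>130)&(im[...,1]<50)&(im[...,0]<50),bx,5); print(n,bl)
    for x in bl:
        q=plane(c,*x[1],.197 if n=='scene' else .212); d=q[:2]-PIV; print(q,np.arctan2(d[1],d[0])%(2*np.pi)-np.radians(110)-YAW,np.linalg.norm(d))
cv2.imwrite('pics/s9.png',np.hstack([cv2.resize(a,(400,400)),cv2.resize(b,(400,400))]))
```

```text
[ 0.47428938 -0.0023182   0.1841261 ] [-0.23764387  0.3797105   0.74326274]
34.6667 [0.14799552 0.40281563 0.4805182 ]
[([220, 246, 40, 33, 791], [237.4, 265.3]), ([236, 377, 31, 22, 388], [248.7, 390.0])]
[([220, 237, 40, 42, 1209], [238.0, 258.6]), ([236, 376, 30, 24, 402], [248.7, 390.0])]
scene [([318, 228, 5, 16, 62], [320.5, 234.6])]
[0.47421771 0.00066072 0.197     ] 1.335531363072147 0.10453353521406257
top [([315, 229, 7, 10, 37], [317.9, 233.2])]
[0.47084819 0.00085092 0.212     ] 1.3289115601079047 0.1078344176022438
```

View pics/s9.png

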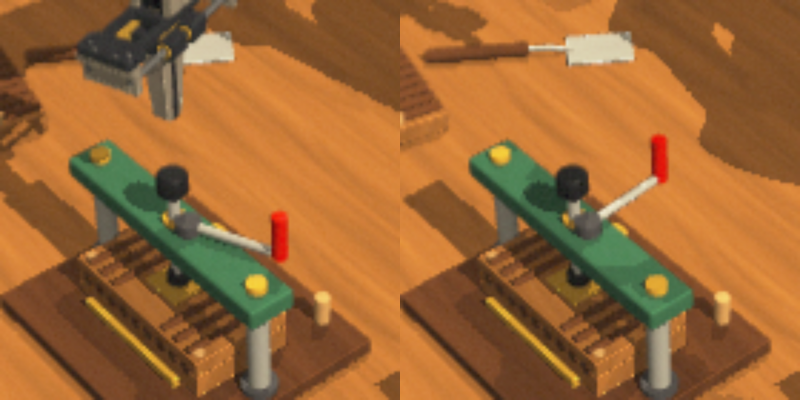

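The knob's lower edge (row 279) and the foot (row 390) are unchanged by locking, and the lever reads about 1.33 rad in both cameras. Only the shading on the knob's top differs.

```bash
python3 -c "
from rig import ctrl
print(ctrl.sign_off())"
```

```text
the job is handed in; nothing more can be done
None
```

The rod is down on the mould's brass pad with about 8 N, the clamp lever is locked at its end stop, and the job is handed in. It reports no verdict. The robot's clock stood at about 35 s of the 58 s allowed.

- **Pressing:** I pushed the knob down with shut fingers in small steps. The foot met the pad with the knob top at z ≈ 0.2266 m. I stopped when the push was 7.9 N above the 8.2 N sliding force. The sink of about 2.6 mm at about 2.9 N/mm agrees, and the 15 N limit was not approached in any reading. The 8 N is inferred from those two figures; I did not measure it again after letting go.
- **Locking:** I swept the lever round between loosely open jaws until it stopped hard, at 20 N on the post. Both cameras then put it at about 1.33 rad (end stop 1.35, locked from 1.1).
- **Last checks:** The foot and the knob's lower edge are at the same pixels before and after locking, to about one pixel (roughly 2–3 mm). The knob's dark mask came out larger afterwards. I put that down to the gripper no longer being over it. The arm is clear of everything. The other objects were not measured again, but no contact outside the knob and post was felt.
- **Disagreement:** During the sweep the lever showed almost no extra force past 0.8 rad, although the description says it turns harder there. The end stop itself was clear.

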